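# Assemble a sieve stack on the shaker base

## Robot

A 7-joint arm with a two-finger parallel gripper is mounted at the origin on a cart in front of the work surface, level with it; the furniture and walls round the work are solid. World frame = base frame: x ahead of the robot, y to its left, z up, the work surface at z = 0. Lengths are in m, angles in rad, forces in N, time in s.
With the tool pointing down it reaches from about 0.4 to 0.875 m from the base axis. Payload 4.4 kg.
Tool frame: the origin (TCP) lies between the finger pads; the fingertips stand 19 mm ahead of it and the grasp point (between the pads) is the TCP; z points along the fingers, y is the line along which they close (so a half turn about z gives the same grasp; the last joint's range is limited). The gripper opens to 85 mm and grips with 20 to 120 N. Pads are 22 mm wide; open, the fingers measure 114 mm over their backs; the gripper's body (76 mm by 85 mm) begins 54 mm behind the grasp point. The pads swing forward as they close: fully open they stand 13 mm farther back than shut.
Start: joints at [1.112, 0.628, 0.038, 1.517, -0.027, 0.996, -0.02], TCP at [0.249, -0.6, 0.223] pointing down, gripper open.
Joint ranges: [-3.06, 3.06], [-0.37, 2.12], [-1.25, 1.32], [0.18, 2.47], [-1.1, 4.24], [0.23, 1.98], [-2.94, 2.94]. Speed limits (rad/s): [2.57, 2.57, 3.14, 3.14, 3.14, 3.14, 3.14].

## Interface

Orientations are given as a unit quaternion [w, x, y, z].
In Python, from workcell import read_state, optics, order gives the robot as it stands.
- The arm moves only by the shell command python3 -m crank 'ROWS' [FORCE]. ROWS is JSON, a list that holds one entry, the list of rows, each a list of 7 numbers: the shift along the tool's x, y, z in m, then the turn, a rotation vector about the tool's x, y, z in rad, then the closure, from 0 (fully open) to 1 (shut). In form: [[[dx, dy, dz, ax, ay, az, claw], ...]]. A call has 1 to 12 rows; each row shifts and turns the commanded pose from where the row before left it, along the tool's axes as they then stand; what a row does not reach is not made up. A row lasts 1/12 s, in which the tool goes at most 41.7 mm and 7.16 degrees, less where a joint would pass 70% of its speed; a pose out of reach is approached as far as the arm can. A call is refused whole if a number of a shift passes 0.0417 or a number of a turn 0.125, either way. A call with a gripper value outside its range is refused whole. The fingers move at their own pace and stop on an object; FORCE is the grip in N (left out, the last holds). Time passes only in rows, so rows that do not move let the fingers close. It gives the time, the measured TCP pose, the force, the opening and the grip force at its end, in the units of the state.
- read_state(): the state, without advancing time (a new reading comes with each control period).
- optics.capture(name): name is "scene" or "top" or "wrist"; returns a dict with "color" (400x640x3 uint8, blue, green, red), "depth" (400x640 float32, m along the optical axis (not along the pixel's ray), 0 where there is no reading), "K" (3x3 intrinsics, pixels), "world_from_camera" (4x4, takes a point from camera to world coordinates). Camera axes: x right, y up, looking along -z (the intrinsics and any distortion apply to the point x, -y, -z); pixel columns grow to the right and rows downward; lengths in m; the calibration is good to about 2 mm. A picture is of the moment at which its call begins.
- order.close_job(): hands the job in; it is judged then, once.
The state is a dict: "t": time; "qpos": joint angles; "joint_velocities": joint speeds; "joint_efforts": joint torques, N m; "tool_pos": TCP position; "orientation": TCP orientation; "ft_force": force on the tool from outside, world axes, zero at the start; "ft_torque": the same for the moment, N m; "gripper_width": opening from 0.0 (shut) to 1.0 (fully open); "grasp_force": force on a finger pad.
Only numpy, scipy, OpenCV 4.12 (cv2) and the standard library are available. Lean on these libraries where they do the work, as an engineer would, in place of code of your own. Each camera call takes 0.05 s, during which the arm holds its last target. There are 200 camera calls.

## Task

Build the little sieve stack on the shaker base for the next run, one piece at a time from the bottom up: first the solid-bottomed pan into the ring of the base, then the fine-mesh sieve, then the coarse-mesh sieve, and the knobbed lid on top. Seat every piece fully and level in the one below, and leave the beaker, the brass-coloured weight and the rubber stopper standing where they are.

Things in the scene. Friction and masses are not known exactly. Their poses are not given: they have to be found in the camera images.
- shaker_base: Shaker base, fixed: grey disc 100 mm in diameter, 6 mm thick, with a steel ring on its middle (60 mm outside, 54 mm inside diameter, rim 18 mm above the worktop) and three small dark screw heads. Origin: centre of its underside, z up.
- pan: Collecting pan. Steel, 60 mm diameter. Underside: tapered spigot 10 mm high (diameter 38 mm at the foot, 51 at the shoulder); its shoulder rests on the rim below. Plain smooth solid bottom inside, no mesh. Height 30 mm: spigot 0-10, straight wall 10-30 mm, open mouth 54 mm inside, 18 mm deep. Seated: origin 8 mm above the base's. Origin: centre of the foot; z up.
- fine_sieve: Fine-mesh sieve. Steel, 60 mm diameter. Underside: tapered spigot 10 mm high (diameter 38 mm at the foot, 51 at the shoulder); its shoulder rests on the rim below. Inside lies a close mesh (about 3 mm pitch). Height 34 mm: spigot 0-10, straight wall 10-34 mm, open mouth 54 mm inside, 21 mm deep. Seated: origin 20 mm above the pan's. Origin: centre of the foot; z up.
- coarse_sieve: Coarse-mesh sieve, the deepest piece. Steel, 60 mm diameter. Underside: tapered spigot 10 mm high (diameter 38 mm at the foot, 51 at the shoulder); its shoulder rests on the rim below. Inside lies a wide grid (10 mm pitch). Height 46 mm: spigot 0-10, straight wall 10-46 mm, open mouth 54 mm inside, 33 mm deep. Seated: origin 24 mm above the fine sieve's. Origin: centre of the foot; z up.
- lid: Lid. Steel, 60 mm diameter. Underside: tapered spigot 10 mm high (diameter 38 mm at the foot, 51 at the shoulder); its shoulder rests on the rim below. Above the spigot a disc 60 mm in diameter (10-16 mm), on it a black upright cylindrical knob, 18 mm in diameter, 28 mm tall (16-44 mm above the origin). Seated: origin 36 mm above the coarse sieve's. Origin: centre of the foot; z up.
- beaker_50: Bystander: small clear glass beaker, 44 mm in diameter, 58 mm high. Origin: centre of its underside.
- weight_1: Bystander: brass-coloured knob weight, 32 mm in diameter, 46 mm high. Origin: centre of its underside.
- stopper_2: Bystander: dark red tapered rubber stopper, 31 mm in diameter, 26 mm high. Origin: centre of its underside.

How it is judged:
On the way, in this order (a step that is already met when the one before it is completed fails the run):
1. the pan is seated in the ring of the base, all below it still seated (horizontal distance between pan and shaker_base below 0.004 m and z of pan in the frame of shaker_base between 0.0055 and 0.0105 m and angle between pan's own z axis and vertical below 0.06 rad), for 0.2 s.
2. the fine sieve is seated in the pan, all below it still seated (all of step 1 and horizontal distance between fine_sieve and pan below 0.004 m and z of fine_sieve in the frame of pan between 0.0175 and 0.0225 m and angle between fine_sieve's own z axis and vertical below 0.06 rad), for 0.2 s.
3. the coarse sieve is seated in the fine sieve, all below it still seated (all of step 2 and horizontal distance between coarse_sieve and fine_sieve below 0.004 m and z of coarse_sieve in the frame of fine_sieve between 0.0215 and 0.0265 m and angle between coarse_sieve's own z axis and vertical below 0.06 rad), for 0.2 s.
4. the lid is seated in the coarse sieve, all below it still seated (all of step 3 and horizontal distance between lid and coarse_sieve below 0.004 m and z of lid in the frame of coarse_sieve between 0.0335 and 0.0385 m and angle between lid's own z axis and vertical below 0.06 rad), for 0.2 s.
At the end, for the whole second after the job is handed in: Pan in the ring of the base, fine sieve in the pan, coarse sieve in the fine sieve, lid in the coarse sieve: each within 4 mm of centred on the piece below, its height within 2.5 mm of fully seated, tilted less than 0.06 rad, all at rest (under 0.02 m/s) (all of step 4 and linear speed of each of pan, fine_sieve, coarse_sieve, lid below 0.02 m/s); the robot touches nothing.
It fails at once if the beaker is shoved more than 25 mm or tipped over (distance of beaker_50 from where it was at the start of the episode above 0.025 m or angle between beaker_50's own z axis and vertical above 0.5 rad).
It fails at once if the weight is shoved more than 25 mm or tipped over (distance of weight_1 from where it was at the start of the episode above 0.025 m or angle between weight_1's own z axis and vertical above 0.5 rad).
It fails at once if the stopper is shoved more than 25 mm or tipped over (distance of stopper_2 from where it was at the start of the episode above 0.025 m or angle between stopper_2's own z axis and vertical above 0.5 rad).
It also fails if it takes over 96 s, if anything falls off the work surface, if the arm or the gripper's body presses on something with over 40 N, if the wrist force passes 120 N, or if a joint passes its speed limit or range.

## Working session

There is one attempt and no reset: what is moved stays moved. The work goes in short steps, Python scripts to look and compute and a shell command to move; the robot and the scene stay as the last step left them, time stands still between calls to the robot, and variables do not carry over. Pictures are saved under pics/ and viewed, at most 14 in all, crops included, and the job is handed in when it is done.

```bash
mkdir -p pics; ls; python3 - <<'E'
from workcell import read_state, optics
import cv2, numpy as np
print(read_state())
for n in ("top","scene"):
    c=optics.capture(n); cv2.imwrite(f"pics/{n}0.png",c["color"]); print(n,c["K"],np.round(c["world_from_camera"],4), c["depth"].min(),c["depth"].max())
    np.savez(f"{n}0.npz",**c)
E
```

```text
pics
{'t': 0.0, 'qpos': array([ 1.11221166,  0.62936716,  0.03843819,  1.51841614, -0.0269927 ,
        0.9962411 , -0.0200004 ]), 'joint_velocities': array([-0.00140613, -0.0006672 , -0.00016154,  0.0007286 , -0.00080592,
       -0.00123689, -0.00063179]), 'joint_efforts': array([ 2.40361638e-03, -5.63408947e+01,  1.22671712e+00, -1.93441826e+01,
        1.08230207e-02,  1.04831380e-02,  1.08049582e-05]), 'tool_pos': array([ 0.24857207, -0.59988849,  0.22175999]), 'orientation': array([-9.35350115e-04,  9.80775943e-01,  1.95134911e-01, -2.01887057e-04]), 'ft_force': array([-0.98465357,  0.73400062,  0.67268995]), 'ft_torque': array([-0.01214603,  0.01153371, -0.07016862]), 'grasp_force': 0.0, 'gripper_width': 0.9997970818556372}
top [[447.22326043   0.         321.31547124]
 [  0.         447.22326043 197.97426035]
 [  0.           0.           1.        ]] [[-0.0063  0.9936 -0.1132  0.3719]
 [-0.9999 -0.0051  0.0103  0.0149]
 [ 0.0096  0.1133  0.9935  1.2511]
 [ 0.      0.      0.      1.    ]] 0.0 2.1063337
scene [[424.72511117   0.         316.06870926]
 [  0.         424.72511117 199.02647264]
 [  0.           0.           1.        ]] [[-0.8222  0.2494 -0.5117  0.0117]
 [-0.5692 -0.3641  0.7372  0.7326]
 [-0.0025  0.8973  0.4413  0.5112]
 [ 0.      0.      0.      1.    ]] 0.0 2.9264305
```

View pics/top0.png

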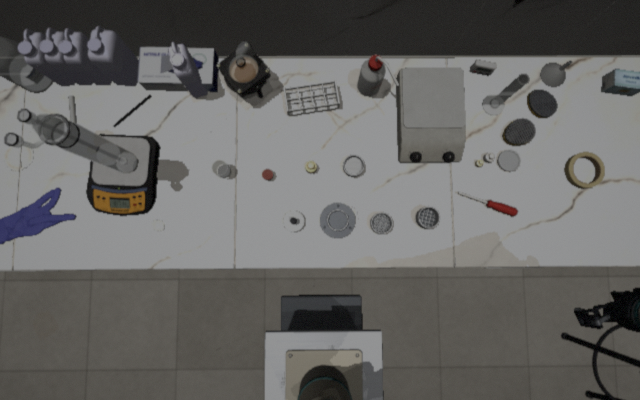

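View pics/scene0.png

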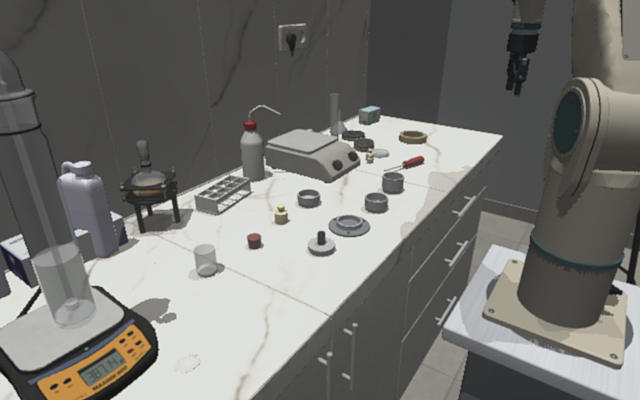

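The top view shows lid (294,221), base (338,220), sieves (381,223) and (428,216), pan (354,166), weight (311,167), stopper (267,174) and beaker (224,170). The scene view shows the same layout, with all pieces standing upright.

```bash
cat > h.py <<'E'
import numpy as np, cv2
def cloud(c):
    d=c["depth"]; K=c["K"]; v,u=np.indices(d.shape)
    P=np.stack([(u-K[0,2])/K[0,0]*d,-(v-K[1,2])/K[1,1]*d,-d],-1)
    T=c["world_from_camera"]; return P@T[:3,:3].T+T[:3,3]
def ray(c,u,v,z):
    K=c["K"];T=c["world_from_camera"]
    r=T[:3,:3]@np.array([(u-K[0,2])/K[0,0],-(v-K[1,2])/K[1,1],-1]); o=T[:3,3]
    return o+r*(z-o[2])/r[2]
def circ(p):
    A=np.c_[2*p,np.ones(len(p))]; s=np.linalg.lstsq(A,(p**2).sum(1),rcond=None)[0]
    return s[:2],np.sqrt(s[2]+s[0]**2+s[1]**2)
E
python3 - <<'E'
from h import *
c=dict(np.load("top0.npz")); W=cloud(c)
for n,u,v in [("lid",294,221),("base",338,220),("s381",381,223),("s428",428,216),("pan",354,166),("weight",311,167),("stop",267,174),("beak",224,170)]:
    p=W[v-17:v+18,u-17:u+18].reshape(-1,3); p=p[(c["depth"][v-17:v+18,u-17:u+18]>0).ravel()]
    zs=p[:,2]; q=p[zs>(zs.max()-0.006)]; h=p[(zs>.003)]
    print(n,"tbl",np.round(np.median(zs),4),"zmax",zs.max().round(4),len(q),"topmid",((q[:,:2].min(0)+q[:,:2].max(0))/2).round(4),np.ptp(q[:,:2],axis=0).round(3),"rayc",ray(c,u,v,0.03).round(3))
big=lambda c,u,v,w,h,s:cv2.resize(c["color"][v:v+h,u:u+w],None,fx=s,fy=s,interpolation=cv2.INTER_CUBIC)
a=big(c,200,140,260,100,3)
s=dict(np.load("scene0.npz")); b=big(s,185,165,260,120,3)
cv2.imwrite("pics/c0.png",np.vstack([a[:240 if 0 else 300],b[:300]]))
E
```

```text
lid tbl 0.0004 zmax 0.0469 30 topmid [0.4513 0.0794] [0.014 0.016] rayc [0.448 0.077 0.03 ]
base tbl 0.005 zmax 0.0227 45 topmid [ 0.4524 -0.0421] [0.058 0.058] rayc [ 0.45  -0.043  0.03 ]
s381 tbl 0.0009 zmax 0.0403 32 topmid [ 0.4425 -0.1609] [0.057 0.058] rayc [ 0.441 -0.16   0.03 ]
s428 tbl 0.0012 zmax 0.0506 42 topmid [ 0.4573 -0.2873] [0.057 0.057] rayc [ 0.46 -0.29  0.03]
pan tbl 0.0007 zmax 0.0335 56 topmid [ 0.6056 -0.0874] [0.057 0.058] rayc [ 0.6   -0.089  0.03 ]
weight tbl -0.0006 zmax 0.0513 17 topmid [0.6014 0.0314] [0.014 0.014] rayc [0.598 0.03  0.03 ]
stop tbl -0.0006 zmax 0.0323 29 topmid [0.5802 0.1509] [0.025 0.025] rayc [0.578 0.152 0.03 ]
beak tbl -0.0002 zmax 0.0624 18 topmid [0.5948 0.2763] [0.041 0.039] rayc [0.59  0.271 0.03 ]
```

View pics/c0.png

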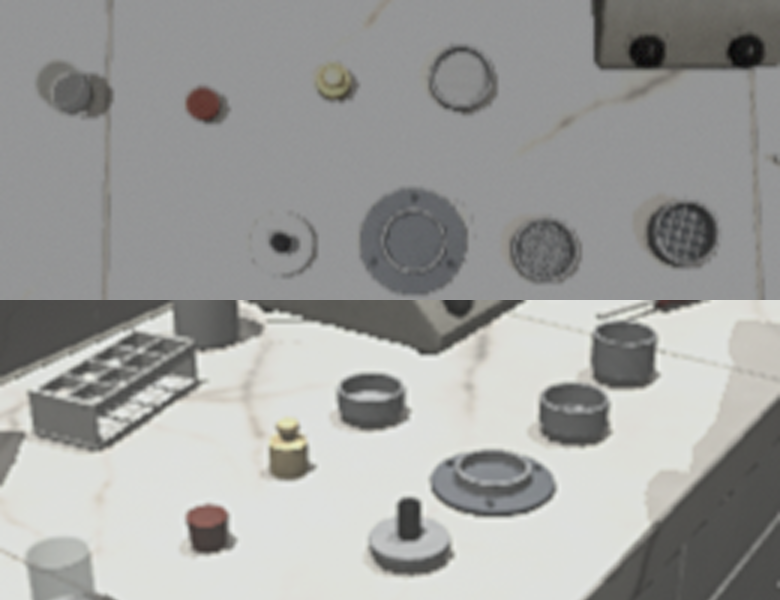

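The crop confirms it. The solid pan is at (354,166), the fine sieve at (381,223), the coarse and tallest sieve at (428,216), and the lid at (294,221). I'll level the yaw to the world axes, then move over the pan.

```bash
python3 -m crank '[[[0,0,0,0,0,0.1,0],[0,0,0,0,0,0.1,0],[0,0,0,0,0,0.1,0],[0,0,0,0,0,0.093,0],[0.01,-0.015,0,0,0,0,0],[0.02,-0.03,0,0,0,0,0],[0.022,-0.032,0,0,0,0,0],[0.022,-0.032,0,0,0,0,0],[0.022,-0.032,0,0,0,0,0],[0.022,-0.032,0,0,0,0,0],[0.022,-0.032,0,0,0,0,0],[0.022,-0.032,0,0,0,0,0]]]' 40
python3 -m crank '[[[0.022,-0.032,0,0,0,0,0],[0.022,-0.032,0,0,0,0,0],[0.022,-0.032,0,0,0,0,0],[0.022,-0.032,0,0,0,0,0],[0.022,-0.032,0,0,0,0,0],[0.022,-0.032,0,0,0,0,0],[0.022,-0.032,0,0,0,0,0],[0.02,-0.02,0,0,0,0,0],[0,0,0,0,0,0,0],[0,0,0,0,0,0,0]]]'
```

```text
t: 1.1
tool_pos: [0.4114, -0.3617, 0.2225]
orientation: [-0.0, 1.0, -0.0, -0.0]
ft_force: [0.1, -0.9, -0.8]
gripper_width: 0.999
grasp_force: 0.0
t: 1.93
tool_pos: [0.5856, -0.1173, 0.222]
orientation: [-0.0, 1.0, 0.002, -0.0]
ft_force: [-0.3, -0.9, 0.1]
gripper_width: 0.998
grasp_force: 0.0
```

```bash
cat > look.py <<'E'
import sys; from h import *; from workcell import optics, read_state
# usage: look.py x y ztop r  -> circle-fit of the top rim near (x,y) with wrist camera
def look(x,y,zt,r,name=None):
    c=optics.capture("wrist"); W=cloud(c); ok=c["depth"]>0
    d=np.hypot(W[...,0]-x,W[...,1]-y)
    m=ok&(d<r+.015)&(np.abs(W[...,2]-zt)<.006)
    p=W[m]
    if len(p)>20:
        (mx,my),rad=cv2.minEnclosingCircle(p[:,:2].astype(np.float32)); t=read_state()["tool_pos"]
        print("n",len(p),"ctr",round(mx,4),round(my,4),"r",round(rad,4),"fit",circ(p[:,:2]),"z",np.median(p[:,2]).round(4),"tcp",t.round(4),"rows dx,dy",round(mx-t[0],4),round(t[1]-my,4))
    else: print("few",len(p))
    if name: cv2.imwrite(f"pics/{name}.png",c["color"])
    return c
if __name__=="__main__":
    a=list(map(float,sys.argv[1:5])); look(*a,*sys.argv[5:])
E
python3 look.py .6056 -.0874 .030 .03 w1
```

```text
n 560 ctr 0.6037 -0.0868 r 0.0301 fit (array([ 0.60415591, -0.08697034]), np.float64(0.028123975077785652)) z 0.03 tcp [ 0.5845 -0.1195  0.2221] rows dx,dy 0.0192 -0.0327
```

View pics/w1.png

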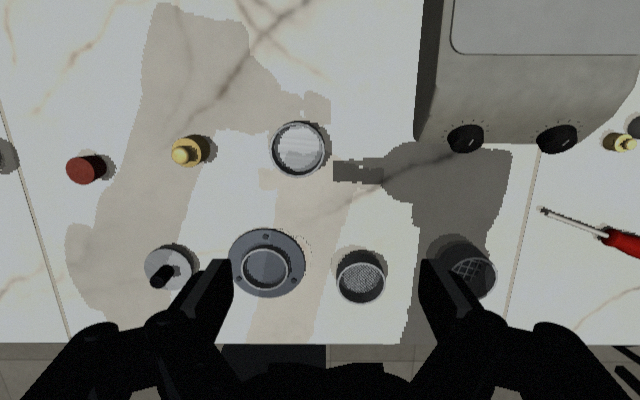

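The wrist view shows the pan at (298,149), empty and solid-bottomed. The base is at (267,263), the fine sieve at (360,275), and the approach is clear.

```bash
python3 -m crank '[[[0.01,-0.016,0.01,0,0,0,0],[0.0095,-0.0165,0.02,0,0,0,0],[0,0,0.035,0,0,0,0],[0,0,0.035,0,0,0,0],[0,0,0.035,0,0,0,0],[0,0,0.028,0,0,0,0],[0,0,0.015,0,0,0,0],[0,0,0,0,0,0,0],[0,0,0,0,0,0,0]]]' 40
python3 look.py .452 -.042 .018 .03
python3 look.py .4425 -.161 .034 .03
```

```text
t: 2.73
tool_pos: [0.6033, -0.0889, 0.0443]
orientation: [0.0, 1.0, -0.001, -0.001]
ft_force: [-0.2, -0.1, 0.7]
gripper_width: 1.002
grasp_force: 0.0
few 0
few 0
```

```bash
python3 -m crank '[[[0.001,-0.002,0.01,0,0,0,0],[0,0,0.01,0,0,0,0],[0,0,0,0,0,0,0],[0,0,0,0,0,0,0.5],[0,0,0,0,0,0,0.6],[0,0,0,0,0,0,0.7],[0,0,0,0,0,0,0.7],[0,0,0,0,0,0,0.7],[0,0,0,0,0,0,0.7],[0,0,0,0,0,0,0.7],[0,0,0,0,0,0,0.7],[0,0,0,0,0,0,0.7]]]' 40
```

```text
t: 3.83
tool_pos: [0.6055, -0.0851, 0.0248]
orientation: [0.0, 1.0, -0.0, 0.0]
ft_force: [0.0, 0.3, 0.1]
gripper_width: 0.298
grasp_force: 0.0
```

```bash
python3 - <<'E'
from h import *; from workcell import optics
a=optics.capture("wrist")["color"]; b=optics.capture("scene")["color"][150:250,250:410]
cv2.imwrite("pics/w2.png",np.vstack([a[100:400],cv2.resize(b[:, :],(640,300))]))
E
```

```text
(no output)
```

View pics/w2.png

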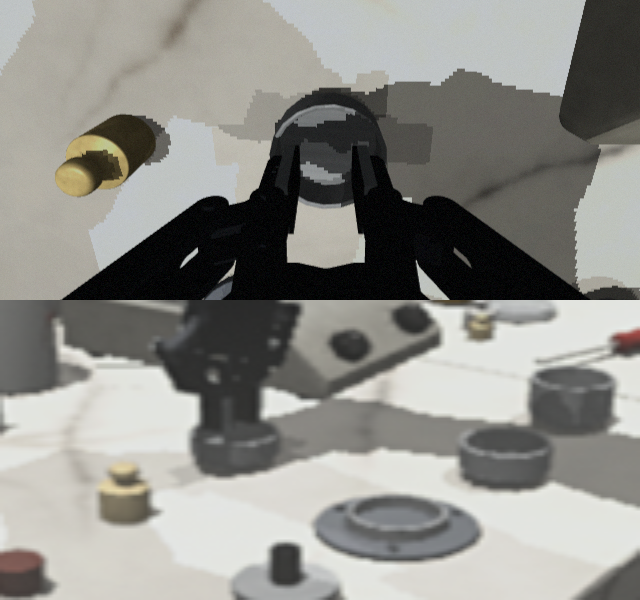

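The image shows the fingers closed to about 25 mm and sitting inside the pan's mouth, so nothing is gripped. I'll check the heights of the rim and the fingertips.

```bash
python3 - <<'E'
from h import *; from workcell import optics
for n in("wrist","scene"):
    c=optics.capture(n); W=cloud(c); ok=c["depth"]>0
    d=np.hypot(W[...,0]-.604,W[...,1]+.087)
    m=ok&(d<.036)&(W[...,2]>.004); p=W[m]; 
    print(n,len(p),np.histogram(p[:,2],np.arange(0.004,.11,.004)))
    r=p[(p[:,2]>.026)&(p[:,2]<.034)]
    print(r.min(0),r.max(0),circ(r[:,:2]) , "tilt fit",np.linalg.lstsq(np.c_[r[:,:2],np.ones(len(r))],r[:,2],rcond=None)[0])
    if n=="wrist":
        dark=ok&(c["color"].max(2)<30)&(d<.05)
        q=W[dark]; print("dark",len(q),np.percentile(q[:,2],[0,1,5,20,50]) )
E
cp look.py look_.py
```

```text
wrist 27807 (array([   0, 3297, 1916,  468,  495,  507, 1473,   13,  124,  259,  320,
        331,  353,  395,  447,  359,  769,  349,  837,  931, 1323, 2199,
        257,  251,  884, 1377]), array([0.004, 0.008, 0.012, 0.016, 0.02 , 0.024, 0.028, 0.032, 0.036,
       0.04 , 0.044, 0.048, 0.052, 0.056, 0.06 , 0.064, 0.068, 0.072,
       0.076, 0.08 , 0.084, 0.088, 0.092, 0.096, 0.1  , 0.104, 0.108]))
[ 0.57428664 -0.11648375  0.02603066] [ 0.63427773 -0.05728488  0.03383835] (array([ 0.60484135, -0.08670452]), np.float64(0.02812644158786529)) tilt fit [ 0.0078463  -0.00244163  0.0244685 ]
dark 31740 [0.01026934 0.02218222 0.05579058 0.08593125 0.09942649]
scene 1876 (array([ 4, 35, 52, 48, 46, 45, 33, 11, 12, 19, 25, 23, 22, 21, 24, 21, 27,
       14, 21, 22, 23, 18, 11, 18, 35, 20]), array([0.004, 0.008, 0.012, 0.016, 0.02 , 0.024, 0.028, 0.032, 0.036,
       0.04 , 0.044, 0.048, 0.052, 0.056, 0.06 , 0.064, 0.068, 0.072,
       0.076, 0.08 , 0.084, 0.088, 0.092, 0.096, 0.1  , 0.104, 0.108]))
[ 0.57286165 -0.11589428  0.02608233] [ 0.6328071  -0.05554359  0.03395364] (array([ 0.60256466, -0.08450344]), np.float64(0.026999561371506716)) tilt fit [ 0.03332871 -0.002723    0.00901306]
```

```bash
python3 - <<'E'
from h import *; from workcell import optics, read_state
for n in("wrist","scene"):
    c=optics.capture(n); W=cloud(c); ok=c["depth"]>0
    d=np.hypot(W[...,0]-.6045,W[...,1]+.0867)
    p=W[ok&(d<.0245)]
    print(n,np.histogram(p[:,2],np.arange(0.006,.06,.003))[0])
    q=p[(p[:,2]>.0155)&(p[:,2]<.04)]; q=q[np.argsort(q[:,2])]
    print(q[::max(1,len(q)//14)].round(4).tolist())
print(read_state()["gripper_width"],read_state()["tool_pos"])
E
```

```text
wrist [   0 2987 1296    0    0    0    0    0    0   18   72  158  170  206
  197  219  229]
[[0.6133, -0.0983, 0.034], [0.6114, -0.0726, 0.0356], [0.6073, -0.0726, 0.0361], [0.6067, -0.0983, 0.037], [0.6048, -0.0983, 0.0374], [0.6028, -0.0726, 0.0378], [0.6019, -0.0983, 0.0382], [0.5982, -0.0725, 0.0384], [0.6161, -0.1017, 0.0387], [0.5984, -0.0983, 0.0388], [0.6002, -0.0983, 0.039], [0.6165, -0.0665, 0.0392], [0.616, -0.0707, 0.0394], [0.5978, -0.0726, 0.0396], [0.6162, -0.1015, 0.0398]]
scene [ 2 13  8  0  1  0  0  0  0 10 12 13  8 14  7 12 13]
[[0.6126, -0.1093, 0.0206], [0.6021, -0.0992, 0.0333], [0.6047, -0.0668, 0.0336], [0.6094, -0.1003, 0.0339], [0.5983, -0.0985, 0.0346], [0.6133, -0.0654, 0.0348], [0.6059, -0.1, 0.0349], [0.6039, -0.0702, 0.0355], [0.6096, -0.0961, 0.0355], [0.6002, -0.0651, 0.0356], [0.5979, -0.0664, 0.0357], [0.6022, -0.0994, 0.0361], [0.5952, -0.0671, 0.0361], [0.6093, -0.0644, 0.0362], [0.6062, -0.0646, 0.037], [0.6039, -0.0658, 0.0372], [0.5945, -0.0706, 0.0378], [0.6078, -0.0981, 0.0381], [0.593, -0.1001, 0.0383], [0.6097, -0.0962, 0.0383], [0.6052, -0.0991, 0.0384], [0.595, -0.0983, 0.0384], [0.5952, -0.0671, 0.039], [0.5972, -0.0654, 0.0391], [0.5997, -0.1005, 0.0393], [0.6018, -0.0989, 0.0394], [0.5956, -0.0946, 0.0397]]
0.29677556744473277 [ 0.60547469 -0.08507809  0.02473428]
```

Both cameras put the fingertips at z≈33 mm, just above the pan rim, while the reported TCP is 25 mm. The tips sit about 23 mm further back than the reported TCP implies. I'll reopen, go lower, and check with the cameras.

```bash
cat > tips.py <<'E'
from h import *; from workcell import optics, read_state
t=read_state()["tool_pos"]
c=optics.capture("scene"); W=cloud(c); ok=c["depth"]>0
m=ok&(c["color"].max(2)<60)&(abs(W[...,0]-t[0])<.016)&(abs(W[...,1]-t[1])<.065)&(abs(W[...,1]-t[1])>.0)&(W[...,2]>.003)
p=W[m]; 
for s in(-1,1):
    q=p[(p[:,1]-t[1])*s>.03]; q=q[np.argsort(q[:,2])]; print(s,len(q),q[:8].round(4).tolist())
print(t.round(4))
E
python3 -m crank '[[[0,-0.0005,-0.005,0,0,0,0.3],[0,0,0,0,0,0,0],[0,0,0,0,0,0,0],[0,0,0,0,0,0,0],[0,0,0,0,0,0,0],[0,0,0,0,0,0,0],[0,0,0.01,0,0,0,0],[0,0,0.01,0,0,0,0],[0,0,0,0,0,0,0],[0,0,0,0,0,0,0]]]' 40
python3 tips.py
```

```text
t: 4.97
tool_pos: [0.6044, -0.0844, 0.0084]
orientation: [-0.0, 1.0, -0.0, -0.001]
ft_force: [-0.2, 0.3, 0.8]
gripper_width: 1.0
grasp_force: 0.0
-1 197 [[0.5984, -0.1266, 0.0356], [0.6081, -0.1265, 0.0361], [0.6053, -0.1272, 0.0366], [0.6025, -0.128, 0.037], [0.6104, -0.1298, 0.0372], [0.6112, -0.1262, 0.0384], [0.6017, -0.1315, 0.0388], [0.598, -0.126, 0.0389]]
1 695 [[0.607, -0.0315, 0.0386], [0.6027, -0.03, 0.0404], [0.5974, -0.0314, 0.0413], [0.6077, -0.0283, 0.0425], [0.5977, -0.0277, 0.0427], [0.6045, -0.0283, 0.0434], [0.6018, -0.029, 0.0439], [0.5969, -0.0309, 0.0444]]
[ 0.6044 -0.0844  0.0084]
```

```bash
python3 - <<'E'
from h import *; from workcell import optics, read_state
s=read_state(); t=s["tool_pos"]
for n in("wrist","scene"):
    c=optics.capture(n); W=cloud(c); ok=c["depth"]>0; T=c["world_from_camera"]
    print(n,"cam",T[:3,3].round(4),"axis",T[:3,2].round(3))
    dx=abs(W[...,0]-t[0]); dy=W[...,1]-t[1]
    tb=ok&(dx<.1)&(abs(W[...,2])<.012); print(" table z",np.median(W[tb][:,2]))
    rim=ok&(np.hypot(W[...,0]-.6045,W[...,1]+.0867)<.034)&(abs(W[...,2]-.03)<.005); print(" rim",len(W[rim]),np.median(W[rim][:,2]),W[rim].min(0),W[rim].max(0))
    for sg in(-1,1):
        q=W[ok&(dx<.02)&(dy*sg>.034)&(dy*sg<.062)&(W[...,2]>.008)]; q=q[np.argsort(q[:,2])]; print(sg,len(q),q[:40:5].round(4).tolist())
print(t,s["qpos"].round(4),read_state()["t"])
E
```

```text
wrist cam [ 0.6856 -0.085   0.1601] axis [ 0.316 -0.     0.949]
 table z -3.962066191964819e-05
 rim 3385 0.029644134397540822 [ 0.57420765 -0.11637529  0.025001  ] [ 0.63453568 -0.0569779   0.03218117]
-1 9178 [[0.6041, -0.1278, 0.0303], [0.6088, -0.1276, 0.0312], [0.6022, -0.1277, 0.0315], [0.6065, -0.1277, 0.0316], [0.603, -0.1275, 0.0318], [0.5995, -0.1278, 0.0321], [0.609, -0.1278, 0.0323], [0.6141, -0.1277, 0.0324]]
1 9547 [[0.5983, -0.0419, 0.0303], [0.6045, -0.0422, 0.0308], [0.6021, -0.042, 0.0312], [0.6028, -0.0422, 0.0315], [0.6081, -0.0422, 0.0316], [0.6015, -0.0422, 0.0319], [0.611, -0.0422, 0.0322], [0.6008, -0.0422, 0.0324]]
scene cam [0.0117 0.7326 0.5112] axis [-0.512  0.737  0.441]
 table z -0.00016062360471141846
 rim 76 0.02834927341120816 [ 0.57413479 -0.11573309  0.02503864] [ 0.63237919 -0.05569442  0.03107462]
-1 233 [[0.6111, -0.1308, 0.0307], [0.6157, -0.1279, 0.0336], [0.5968, -0.1292, 0.035], [0.6159, -0.1282, 0.0364], [0.6127, -0.1284, 0.0401], [0.6014, -0.1264, 0.0408], [0.6111, -0.1309, 0.0426], [0.6022, -0.1275, 0.0431]]
1 1546 [[0.6057, -0.0379, 0.0307], [0.5961, -0.0337, 0.0351], [0.6104, -0.0316, 0.0376], [0.5979, -0.0363, 0.0392], [0.599, -0.0293, 0.0417], [0.612, -0.0298, 0.0435], [0.6004, -0.0355, 0.0444], [0.596, -0.0424, 0.0457]]
[ 0.60492438 -0.08452376  0.00892756] [ 0.0419  0.8632  0.0833  1.7721 -0.1292  0.513  -1.3621] 5.1167
```

The tips are at about z=30 mm with TCP 9 mm, gripper open. I'll go down 20 mm, centre, and close.

```bash
python3 -m crank '[[[0,0.002,0.007,0,0,0,0],[0,0,0.007,0,0,0,0],[0,0,0.006,0,0,0,0],[0,0,0,0,0,0,0],[0,0,0,0,0,0,0.15],[0,0,0,0,0,0,0.3],[0,0,0,0,0,0,0.5],[0,0,0,0,0,0,0.6],[0,0,0,0,0,0,0.6],[0,0,0,0,0,0,0.6],[0,0,0,0,0,0,0.6]]]' 40
python3 - <<'E'
from workcell import *; print(read_state()["ft_force"])
E
```

```text
t: 6.03
tool_pos: [0.6058, -0.0866, -0.0099]
orientation: [0.0, 1.0, -0.0, 0.0]
ft_force: [0.5, 0.2, 3.0]
gripper_width: 0.687
grasp_force: 43.1
[0.48246325 0.18903729 3.04707757]
```

```bash
python3 -m crank '[[[0,0,-0.005,0,0,0,0.6],[0,0,-0.015,0,0,0,0.6],[0,0,-0.03,0,0,0,0.6],[0,0,-0.035,0,0,0,0.6],[0,0,-0.035,0,0,0,0.6],[0,0,-0.03,0,0,0,0.6],[0,0,-0.015,0,0,0,0.6],[0,0,0,0,0,0,0.6],[0,0,0,0,0,0,0.6]]]' 40
cat > look.py <<'E'
# rim fits: piece name -> approx x,y,rim z ; several rims from one wrist picture
import sys; from h import *; from workcell import optics, read_state
def look(targets,cam="wrist",name=None):
    c=optics.capture(cam); W=cloud(c); ok=c["depth"]>0
    for n,x,y,z in targets:
        d=np.hypot(W[...,0]-x,W[...,1]-y); p=W[ok&(d<.036)&(abs(W[...,2]-z)<.004)]
        if len(p)<20: print(n,"few",len(p)); continue
        (mx,my),r=cv2.minEnclosingCircle(p[:,:2].astype(np.float32))
        print(n,len(p),"encl",round(mx,4),round(my,4),round(r,4),"fit",circ(p[:,:2])[0].round(4),"z",np.percentile(p[:,2],[5,50,95]).round(4))
    t=read_state()["tool_pos"]; print("tcp",t.round(4))
    if name: cv2.imwrite(f"pics/{name}.png",c["color"])
if __name__=="__main__":
    look(eval(sys.argv[1]),*sys.argv[2:])
E
python3 look.py '[("base",.4513,-.0414,.018),("fine",.4425,-.161,.034),("coarse",.457,-.287,.046),("pan",.604,-.087,.165)]' wrist w3
```

```text
t: 6.78
tool_pos: [0.6056, -0.0865, 0.1554]
orientation: [0.0, 1.0, -0.0, 0.001]
ft_force: [0.0, -0.7, -2.5]
gripper_width: 0.68
grasp_force: 43.2
base 71 encl 0.4398 -0.0209 0.0158 fit [ 0.4475 -0.0343] z [0.0165 0.0183 0.0191]
fine 127 encl 0.4238 -0.1477 0.0162 fit [ 0.435  -0.1554] z [0.0306 0.0338 0.0353]
coarse 395 encl 0.4614 -0.2916 0.0294 fit [ 0.4576 -0.2873] z [0.0422 0.0455 0.0471]
pan few 1
tcp [ 0.6047 -0.0864  0.1541]
```

View pics/w3.png

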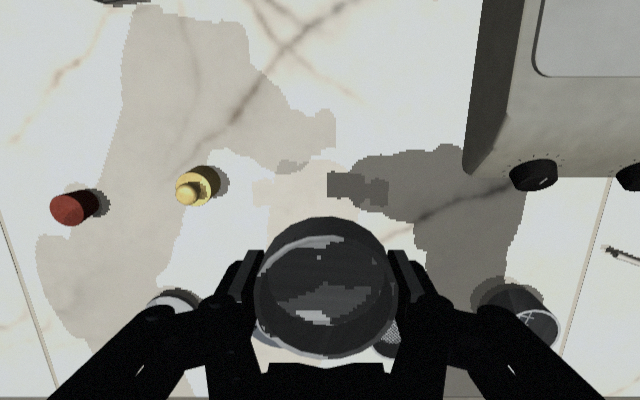

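The wrist view shows the pan held level between the pads at (325,285). Moving over the base.

```bash
python3 -m crank '[[[-0.012,-0.004,0,0,0,0,0.6],[-0.024,-0.007,0,0,0,0,0.6],[-0.028,-0.008,0,0,0,0,0.6],[-0.028,-0.008,0,0,0,0,0.6],[-0.028,-0.008,0,0,0,0,0.6],[-0.022,-0.007,0,0,0,0,0.6],[-0.011,-0.003,0.02,0,0,0,0.6],[0,0,0.03,0,0,0,0.6],[0,0,0.03,0,0,0,0.6],[0,0,0.02,0,0,0,0.6],[0,0,0,0,0,0,0.6],[0,0,0,0,0,0,0.6]]]' 40
cat > held.py <<'E'
from h import *; from workcell import optics, read_state
import sys
off=float(sys.argv[1])  # rim height above TCP
c=optics.capture("wrist"); W=cloud(c); t=read_state()["tool_pos"]; ok=c["depth"]>0
d=np.hypot(W[...,0]-t[0],W[...,1]-t[1]); m=ok&(d<.034)&(d>.02)&(abs(W[...,2]-t[2]-off)<.005)&(W[...,0]>t[0]-.01)
p=W[m]; A=np.c_[p[:,:2]-t[:2],np.ones(len(p))]; print(len(p),"plane",np.linalg.lstsq(A,p[:,2],rcond=None)[0].round(4),"fit",circ(p[:,:2]),"z",np.percentile(p[:,2],[5,50,95]).round(4),"tcp",t.round(4))
E
python3 held.py .040; python3 look.py '[("base",.4513,-.0414,.018)]' wrist
```

```text
t: 7.83
tool_pos: [0.4505, -0.0415, 0.0532]
orientation: [-0.0, 1.0, -0.0, -0.003]
ft_force: [0.5, -0.3, -1.0]
gripper_width: 0.683
grasp_force: 43.5
2928 plane [-0.056   0.0003  0.0938] fit (array([ 0.44969966, -0.04178696]), np.float64(0.02898683587368079)) z [0.09   0.093  0.0977] tcp [ 0.4517 -0.0416  0.0543]
base 859 encl 0.4527 -0.0413 0.0299 fit [ 0.453  -0.0414] z [0.0152 0.0179 0.0191]
tcp [ 0.4525 -0.0417  0.055 ]
```

```bash
python3 -m crank '[[[0.0015,0,0.01,0,0,0,0.6],[0,0,0.015,0,0,0,0.6],[0,0,0.01,0,0,0,0.6],[0,0,0.005,0,0,0,0.6],[0,0,0.005,0,0,0,0.6],[0,0,0.004,0,0,0,0.6],[0,0,0.004,0,0,0,0.6],[0,0,0,0,0,0,0.6],[0,0,0,0,0,0,0.6]]]' 40
python3 held.py .039
```

```text
t: 8.68
tool_pos: [0.4538, -0.041, 0.0057]
orientation: [-0.001, 1.0, -0.0, -0.001]
ft_force: [0.3, 1.1, -1.1]
gripper_width: 0.685
grasp_force: 43.5
3195 plane [-0.0329 -0.0007  0.0453] fit (array([ 0.45326518, -0.04129431]), np.float64(0.028687741090005638)) z [0.0407 0.0453 0.0479] tcp [ 0.4538 -0.041   0.0058]
```

```bash
python3 -m crank '[[[0,0,0.003,0,0,0,0.6],[0,0,0.002,0,0,0,0.6],[0,0,0.002,0,0,0,0.6],[0,0,0.001,0,0,0,0.6],[0,0,0,0,0,0,0.6],[0,0,0,0,0,0,0.6]]]' 40
python3 held.py .039
```

```text
t: 9.23
tool_pos: [0.455, -0.0411, -0.0004]
orientation: [-0.001, 1.0, -0.0, 0.001]
ft_force: [-0.0, 0.5, 19.1]
gripper_width: 0.685
grasp_force: 52.6
3209 plane [-0.0333  0.0011  0.0392] fit (array([ 0.45436795, -0.04132494]), np.float64(0.028684921706253353)) z [0.0344 0.0393 0.0418] tcp [ 4.55e-01 -4.10e-02 -4.00e-04]
```

```bash
python3 -m crank '[[[0,0,-0.001,0,0,0,0.4],[0,0,0,0,0,0,0.3],[0,0,0,0,0,0,0.15],[0,0,0,0,0,0,0],[0,0,0,0,0,0,0],[0,0,-0.01,0,0,0,0],[0,0,-0.02,0,0,0,0],[0,0,-0.035,0,0,0,0],[0,0,-0.035,0,0,0,0],[0,0,-0.03,0,0,0,0],[0,0,-0.02,0,0,0,0],[0,0,0,0,0,0,0]]]' 40
python3 look.py '[("pan",.4527,-.0413,.038),("fine",.4425,-.161,.034)]' wrist
```

```text
t: 10.28
tool_pos: [0.4557, -0.0418, 0.1515]
orientation: [-0.001, 1.0, -0.0, 0.001]
ft_force: [-0.4, -0.4, -0.5]
gripper_width: 1.001
grasp_force: 0.0
pan 834 encl 0.4535 -0.0412 0.0302 fit [ 0.4538 -0.0414] z [0.0349 0.0379 0.0392]
fine 931 encl 0.4423 -0.1609 0.0305 fit [ 0.4429 -0.1604] z [0.0306 0.0338 0.0351]
tcp [ 0.4547 -0.0412  0.1498]
```

The pan is seated: rim at 37.9 mm, within about 1 mm of centre. Next is the fine sieve.

```bash
python3 -m crank '[[[-0.003,0.02,0,0,0,0,0],[-0.004,0.035,0,0,0,0,0],[-0.004,0.036,0,0,0,0,0],[-0.0015,0.02,0,0,0,0,0],[0,0.008,0.01,0,0,0,0],[0,0,0.03,0,0,0,0],[0,0,0.03,0,0,0,0],[0,0,0.02,0,0,0,0],[0,0,0.01,0,0,0,0],[0,0,0,0,0,0,0],[0,0,0,0,0,0,0]]]' 40
python3 look.py '[("fine",.4423,-.1607,.034)]' wrist
```

```text
t: 11.25
tool_pos: [0.4395, -0.1599, 0.0471]
orientation: [-0.001, 1.0, -0.001, -0.003]
ft_force: [0.9, 0.3, 0.6]
gripper_width: 1.002
grasp_force: 0.0
fine 2053 encl 0.4428 -0.1609 0.0302 fit [ 0.4433 -0.161 ] z [0.0308 0.0338 0.035 ]
tcp [ 0.4403 -0.1602  0.0479]
```

```bash
python3 -m crank '[[[0.002,0.001,0.01,0,0,0,0],[0,0,0.018,0,0,0,0],[0,0,0.015,0,0,0,0],[0,0,0.007,0,0,0,0],[0,0,0.003,0,0,0,0],[0,0,0,0,0,0,0.15],[0,0,0,0,0,0,0.3],[0,0,0,0,0,0,0.5],[0,0,0,0,0,0,0.6],[0,0,0,0,0,0,0.6],[0,0,0,0,0,0,0.6],[0,0,0,0,0,0,0.6]]]' 40
python3 -m crank '[[[0,0,-0.005,0,0,0,0.6],[0,0,-0.015,0,0,0,0.6],[0,0,-0.03,0,0,0,0.6],[0,0,-0.03,0,0,0,0.6],[0,0,-0.015,0,0,0,0.6],[0.003,-0.015,0,0,0,0,0.6],[0.004,-0.035,0,0,0,0,0.6],[0.004,-0.036,0,0,0,0,0.6],[0.0005,-0.025,0,0,0,0,0.6],[0,-0.008,0,0,0,0,0.6],[0,0,0,0,0,0,0.6],[0,0,0,0,0,0,0.6]]]'
python3 held.py .040; python3 look.py '[("pan",.4535,-.0412,.038)]' wrist
```

```text
t: 12.3
tool_pos: [0.4432, -0.1612, -0.0038]
orientation: [-0.001, 1.0, -0.0, -0.001]
ft_force: [-1.1, 0.2, 7.1]
gripper_width: 0.686
grasp_force: 43.4
t: 13.3
tool_pos: [0.4547, -0.0427, 0.0908]
orientation: [-0.0, 1.0, 0.0, -0.001]
ft_force: [-0.2, -0.3, -1.5]
gripper_width: 0.685
grasp_force: 43.7
2816 plane [-0.0541 -0.0016  0.1297] fit (array([ 0.45448911, -0.04317873]), np.float64(0.028997512913023858)) z [0.1265 0.1286 0.134 ] tcp [ 0.4548 -0.0436  0.0908]
pan 731 encl 0.4536 -0.0414 0.03 fit [ 0.4542 -0.0414] z [0.0352 0.0379 0.039 ]
tcp [ 0.4547 -0.044   0.0908]
```

```bash
python3 -m crank '[[[-0.001,-0.002,0.01,0,0,0,0.6],[0,0,0.02,0,0,0,0.6],[0,0,0.015,0,0,0,0.6],[0,0,0.008,0,0,0,0.6],[0,0,0.004,0,0,0,0.6],[0,0,0.004,0,0,0,0.6],[0,0,0,0,0,0,0.6],[0,0,0,0,0,0,0.6]]]'
python3 held.py .038
```

```text
t: 14.07
tool_pos: [0.4537, -0.0406, 0.0298]
orientation: [-0.001, 1.0, -0.001, -0.001]
ft_force: [-0.3, 0.7, -1.1]
gripper_width: 0.683
grasp_force: 43.6
2986 plane [-0.0372  0.001   0.0678] fit (array([ 0.45378866, -0.0408062 ]), np.float64(0.028772418541805254)) z [0.0637 0.0674 0.071 ] tcp [ 0.4538 -0.0404  0.0299]
```

```bash
python3 -m crank '[[[0,0,0.002,0,0,0,0.6],[0,0,0.002,0,0,0,0.6],[0,0,0.002,0,0,0,0.6],[0,0,0,0,0,0,0.6],[0,0,0,0,0,0,0.6]]]'
python3 held.py .038
```

```text
t: 14.53
tool_pos: [0.4539, -0.0401, 0.0243]
orientation: [-0.001, 1.0, -0.0, -0.001]
ft_force: [-1.4, 1.0, 10.6]
gripper_width: 0.688
grasp_force: 50.2
3030 plane [-0.0383  0.0007  0.0623] fit (array([ 0.45395677, -0.04039898]), np.float64(0.028763248105022628)) z [0.0582 0.062  0.0655] tcp [ 0.4539 -0.0401  0.0243]
```

Contact at the seated height, with the rim at 62 mm. Releasing.

```bash
python3 -m crank '[[[0,0,0,0,0,0,0.4],[0,0,0,0,0,0,0.3],[0,0,0,0,0,0,0.15],[0,0,0,0,0,0,0],[0,0,0,0,0,0,0],[0,0,-0.01,0,0,0,0],[0,0,-0.02,0,0,0,0],[0,0,-0.035,0,0,0,0],[0,0,-0.035,0,0,0,0],[0,0,-0.03,0,0,0,0],[0,0,0,0,0,0,0],[0,0,0,0,0,0,0]]]' 40
python3 look.py '[("fine",.4535,-.0412,.062),("coarse",.457,-.287,.046)]' wrist
```

```text
t: 15.58
tool_pos: [0.4548, -0.0401, 0.1546]
orientation: [-0.001, 1.0, 0.0, 0.0]
ft_force: [-0.7, 0.7, -0.2]
gripper_width: 1.0
grasp_force: 0.0
fine 959 encl 0.4531 -0.0401 0.0301 fit [ 0.4536 -0.0401] z [0.0589 0.0619 0.0632]
coarse 823 encl 0.4569 -0.2876 0.0308 fit [ 0.4568 -0.2867] z [0.0425 0.0455 0.0471]
tcp [ 0.4538 -0.0398  0.1535]
```

```bash
python3 -m crank '[[[0.003,0.015,0,0,0,0,0],[0,0.03,0,0,0,0,0],[0,0.036,0,0,0,0,0],[0,0.036,0,0,0,0,0],[0,0.036,0,0,0,0,0],[0,0.036,0,0,0,0,0],[0,0.03,0.01,0,0,0,0],[0,0.02,0.02,0,0,0,0],[0,0.008,0.03,0,0,0,0],[0,0,0.02,0,0,0,0],[0,0,0,0,0,0,0],[0,0,0,0,0,0,0]]]' 40
python3 look.py '[("coarse",.457,-.287,.046)]' wrist
```

```text
t: 16.63
tool_pos: [0.4547, -0.2863, 0.0712]
orientation: [-0.002, 1.0, -0.001, -0.004]
ft_force: [-0.1, 0.7, 0.6]
gripper_width: 0.997
grasp_force: 0.0
coarse 1807 encl 0.4569 -0.2879 0.0302 fit [ 0.4575 -0.2879] z [0.0427 0.0458 0.047 ]
tcp [ 0.4558 -0.2868  0.0725]
```

```bash
python3 -m crank '[[[0.0015,0.001,0.01,0,0,0,0],[0,0,0.025,0,0,0,0],[0,0,0.02,0,0,0,0],[0,0,0.008,0,0,0,0],[0,0,0.004,0,0,0,0],[0,0,0,0,0,0,0.15],[0,0,0,0,0,0,0.3],[0,0,0,0,0,0,0.5],[0,0,0,0,0,0,0.6],[0,0,0,0,0,0,0.6],[0,0,0,0,0,0,0.6],[0,0,0,0,0,0,0.6]]]' 40
python3 -m crank '[[[0,0,-0.005,0,0,0,0.6],[0,0,-0.02,0,0,0,0.6],[0,0,-0.03,0,0,0,0.6],[0,0,-0.035,0,0,0,0.6],[0,0,-0.03,0,0,0,0.6],[0,0,-0.015,0,0,0,0.6],[0,0,0,0,0,0,0.6]]]'
python3 held.py .042
```

```text
t: 17.68
tool_pos: [0.4584, -0.2885, 0.0075]
orientation: [-0.0, 1.0, -0.0, -0.001]
ft_force: [-1.1, 0.6, 6.4]
gripper_width: 0.695
grasp_force: 43.5
t: 18.27
tool_pos: [0.4601, -0.2899, 0.145]
orientation: [0.001, 1.0, -0.0, 0.002]
ft_force: [1.5, -0.3, -1.8]
gripper_width: 0.696
grasp_force: 43.5
2973 plane [-0.0399  0.003   0.1842] fit (array([ 0.45868853, -0.28976743]), np.float64(0.029121155361494688)) z [0.1808 0.1836 0.1881] tcp [ 0.4593 -0.2888  0.143 ]
```

```bash
python3 -m crank '[[[-0.001,-0.012,0,0,0,0,0.6],[-0.001,-0.025,0,0,0,0,0.6],[-0.001,-0.035,0,0,0,0,0.6],[-0.001,-0.036,0,0,0,0,0.6],[-0.0015,-0.036,0,0,0,0,0.6],[0,-0.036,0,0,0,0,0.6],[0,-0.033,0,0,0,0,0.6],[0,-0.023,0,0,0,0,0.6],[0,-0.012,0,0,0,0,0.6],[0,0,0.01,0,0,0,0.6],[0,0,0.01,0,0,0,0.6],[0,0,0,0,0,0,0.6]]]'
python3 -m crank '[[[0,0,0,0,0,0,0.6]]]'
python3 held.py .0405; python3 look.py '[("fine",.4535,-.0405,.062)]' wrist
```

```text
t: 19.32
tool_pos: [0.4506, -0.0404, 0.1191]
orientation: [-0.001, 1.0, -0.0, -0.004]
ft_force: [0.2, 1.4, -1.7]
gripper_width: 0.697
grasp_force: 43.5
t: 19.4
tool_pos: [0.4515, -0.0414, 0.1204]
orientation: [-0.0, 1.0, -0.001, -0.003]
ft_force: [0.3, -0.9, -1.6]
gripper_width: 0.693
grasp_force: 43.5
2765 plane [-0.058   0.0016  0.1601] fit (array([ 0.45015083, -0.04169593]), np.float64(0.029262011979796155)) z [0.1571 0.1589 0.1646] tcp [ 0.452  -0.0416  0.1209]
fine 704 encl 0.4537 -0.0401 0.0298 fit [ 0.454  -0.0401] z [0.0592 0.062  0.0631]
tcp [ 0.4524 -0.0416  0.1212]
```

```bash
python3 -m crank '[[[0.002,-0.0012,0.01,0,0,0,0.6],[0,0,0.02,0,0,0,0.6],[0,0,0.012,0,0,0,0.6],[0,0,0.006,0,0,0,0.6],[0,0,0.004,0,0,0,0.6],[0,0,0.003,0,0,0,0.6],[0,0,0,0,0,0,0.6],[0,0,0,0,0,0,0.6]]]'
python3 held.py .0405
```

```text
t: 20.17
tool_pos: [0.4548, -0.0391, 0.0668]
orientation: [-0.001, 1.0, -0.0, -0.001]
ft_force: [0.5, 0.3, -0.5]
gripper_width: 0.702
grasp_force: 43.5
2861 plane [-0.0498  0.0026  0.1063] fit (array([ 0.45342005, -0.0394046 ]), np.float64(0.02923162708540119)) z [0.1031 0.1053 0.1108] tcp [ 0.4549 -0.0391  0.0669]
```

```bash
python3 -m crank '[[[0,0.0005,0.003,0,0,0,0.6],[0,0,0.002,0,0,0,0.6],[0,0,0.0015,0,0,0,0.6],[0,0,0.001,0,0,0,0.6],[0,0,0,0,0,0,0.6],[0,0,0,0,0,0,0.6]]]'
python3 held.py .0405
```

```text
t: 20.72
tool_pos: [0.4546, -0.0394, 0.0594]
orientation: [-0.001, 1.0, -0.0, -0.001]
ft_force: [-2.0, 0.1, 6.1]
gripper_width: 0.695
grasp_force: 44.0
2887 plane [-0.0487  0.0016  0.0989] fit (array([ 0.45318673, -0.03970174]), np.float64(0.029223130360829776)) z [0.0956 0.098  0.1032] tcp [ 0.4545 -0.0394  0.0594]
```

```bash
python3 -m crank '[[[0,0,0.0005,0,0,0,0.4],[0,0,0,0,0,0,0.3],[0,0,0,0,0,0,0.15],[0,0,0,0,0,0,0],[0,0,0,0,0,0,0],[0,0,-0.01,0,0,0,0],[0,0,-0.02,0,0,0,0],[0,0,-0.035,0,0,0,0],[0,0,-0.035,0,0,0,0],[0,0,-0.03,0,0,0,0],[0,0,0,0,0,0,0],[0,0,0,0,0,0,0]]]' 40
python3 look.py '[("coarse",.4535,-.0405,.098)]' wrist w5
python3 look.py '[("coarse",.4535,-.0405,.098),("lid",.4505,.080,.016)]' scene
```

```text
t: 21.77
tool_pos: [0.4559, -0.0394, 0.1896]
orientation: [-0.001, 1.0, 0.0, 0.0]
ft_force: [-0.7, 0.7, -0.3]
gripper_width: 0.995
grasp_force: 0.0
coarse 987 encl 0.4531 -0.0399 0.0301 fit [ 0.4535 -0.0398] z [0.0947 0.0979 0.099 ]
tcp [ 0.4548 -0.0391  0.1884]
coarse 116 encl 0.4534 -0.0386 0.0319 fit [ 0.4533 -0.0385] z [0.0944 0.0968 0.0989]
lid 296 encl 0.4497 0.0802 0.0318 fit [0.4497 0.0822] z [0.0133 0.016  0.0177]
tcp [ 0.4542 -0.0391  0.1878]
```

View pics/w5.png

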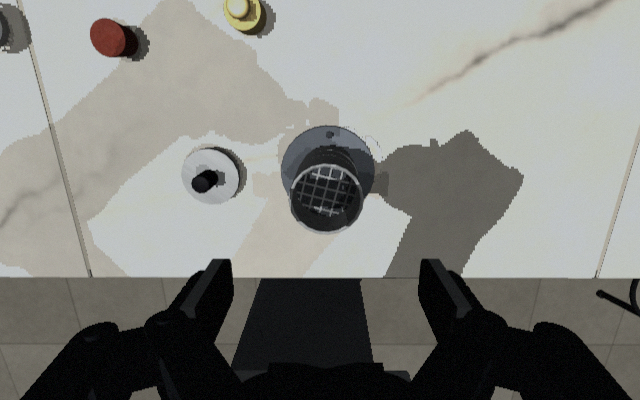

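The wrist view shows the coarse sieve on top of the stack at (327,190) and level. The lid is at (212,175) with its knob. Moving to the lid.

```bash
python3 -m crank '[[[-0.005,-0.015,0,0,0,0,0],[0,-0.03,0,0,0,0,0],[0,-0.035,0,0,0,0,0],[0,-0.025,0,0,0,0,0],[0,-0.014,0.01,0,0,0,0],[0,0,0.03,0,0,0,0],[0,0,0.03,0,0,0,0],[0,0,0.02,0,0,0,0],[0,0,0,0,0,0,0],[0,0,0,0,0,0,0]]]' 40
python3 look.py '[("lid",.4497,.080,.016)]' wrist
python3 - <<'E'
from h import *; from workcell import optics
c=optics.capture("wrist"); W=cloud(c); p=W[(c["depth"]>0)&(abs(W[...,2]-.044)<.004)&(np.hypot(W[...,0]-.45,W[...,1]-.08)<.02)]
print(len(p),cv2.minEnclosingCircle(p[:,:2].astype(np.float32)),np.median(p,0))
E
```

```text
t: 22.7
tool_pos: [0.4482, 0.0782, 0.0972]
orientation: [0.0, 1.0, -0.001, -0.004]
ft_force: [-0.1, -0.3, -0.4]
gripper_width: 1.0
grasp_force: 0.0
lid 3898 encl 0.4503 0.0804 0.0301 fit [0.4502 0.0804] z [0.0151 0.0162 0.0173]
tcp [0.4494 0.0783 0.0983]
512 ((0.4504048824310303, 0.08069799840450287), 0.008739357814192772) [0.45149268 0.08035843 0.04404603]
```

```bash
python3 -m crank '[[[0.0005,-0.002,0.01,0,0,0,0],[0,0,0.025,0,0,0,0],[0,0,0.025,0,0,0,0],[0,0,0.012,0,0,0,0],[0,0,0.007,0,0,0,0],[0,0,0.003,0,0,0,0.2],[0,0,0,0,0,0,0.4],[0,0,0,0,0,0,0.6],[0,0,0,0,0,0,0.8],[0,0,0,0,0,0,0.9],[0,0,0,0,0,0,0.9],[0,0,0,0,0,0,0.9]]]' 40
python3 -m crank '[[[0,0,0,0,0,0,0.9],[0,0,0,0,0,0,0.9]]]'
```

```text
t: 23.8
tool_pos: [0.4504, 0.0817, 0.0172]
orientation: [-0.001, 1.0, -0.0, -0.001]
ft_force: [-0.3, -0.1, 4.4]
gripper_width: 0.197
grasp_force: 39.0
t: 23.97
tool_pos: [0.4504, 0.0817, 0.0172]
orientation: [-0.001, 1.0, -0.0, -0.001]
ft_force: [-0.5, -0.3, 5.9]
gripper_width: 0.191
grasp_force: 39.2
```

```bash
python3 -m crank '[[[0,0,-0.005,0,0,0,0.9],[0,0,-0.02,0,0,0,0.9],[0,0,-0.03,0,0,0,0.9],[0,0,-0.035,0,0,0,0.9],[0,0,-0.03,0,0,0,0.9],[0,0,-0.02,0,0,0,0.9],[0,0,-0.01,0,0,0,0.9],[0,0,0,0,0,0,0.9]]]' 60
python3 -m crank '[[[0.001,0.012,0,0,0,0,0.9],[0.001,0.024,0,0,0,0,0.9],[0.001,0.03,0,0,0,0,0.9],[0,0.03,0,0,0,0,0.9],[0,0.017,0,0,0,0,0.9],[0,0.008,0,0,0,0,0.9],[0,0,0,0,0,0,0.9],[0,0,0,0,0,0,0.9]]]'
cat > lid.py <<'E'
from h import *; from workcell import optics, read_state
c=optics.capture("wrist"); W=cloud(c); t=read_state()["tool_pos"]; ok=c["depth"]>0
d=np.hypot(W[...,0]-t[0],W[...,1]-t[1]); p=W[ok&(d<.034)&(abs(W[...,2]-t[2]+.001)<.006)&((W[...,0]>t[0]+.012)|(abs(W[...,1]-t[1])>.022))]
p=p[p[:,0]>t[0]-.02]; A=np.c_[p[:,:2]-t[:2],np.ones(len(p))]; k=np.linalg.lstsq(A,p[:,2],rcond=None)[0]
e=np.abs(A@k-p[:,2])<.0015; k=np.linalg.lstsq(A[e],p[e,2],rcond=None)[0]
print(len(p),e.sum(),"plane",k.round(4),"encl",cv2.minEnclosingCircle(p[e,:2].astype(np.float32)),"tcp",t.round(4))
cv2.imwrite("pics/lid%d.png"%(read_state()["t"]*100),c["color"])
E
python3 lid.py; ls pics/lid*; python3 look.py '[("coarse",.4531,-.0399,.098)]' wrist
```

```text
t: 24.63
tool_pos: [0.4513, 0.0818, 0.1682]
orientation: [-0.001, 1.0, 0.0, 0.0]
ft_force: [0.4, -0.8, -1.5]
gripper_width: 0.188
grasp_force: 58.7
t: 25.3
tool_pos: [0.4527, -0.0387, 0.1656]
orientation: [-0.001, 1.0, -0.0, -0.003]
ft_force: [0.9, -0.2, -1.1]
gripper_width: 0.186
grasp_force: 58.7
3658 3414 plane [-0.0071 -0.0093  0.1645] encl ((0.4532492160797119, -0.03941939026117325), 0.029908178374171257) tcp [ 0.4528 -0.0381  0.1657]
pics/lid2535.png
coarse 610 encl 0.4544 -0.0399 0.0298 fit [ 0.4538 -0.0398] z [0.0954 0.0979 0.0992]
tcp [ 0.453  -0.0378  0.1658]
```

```bash
python3 -m crank '[[[0,0.0005,0.01,0,0,0,0.9],[0,0,0.02,0,0,0,0.9],[0,0,0.012,0,0,0,0.9],[0,0,0.006,0,0,0,0.9],[0,0,0.003,0,0,0,0.9],[0,0,0.002,0,0,0,0.9],[0,0,0,0,0,0,0.9],[0,0,0,0,0,0,0.9]]]'
python3 lid.py
```

```text
t: 26.07
tool_pos: [0.4535, -0.04, 0.1138]
orientation: [-0.001, 1.0, -0.0, -0.001]
ft_force: [-0.8, 0.1, -0.6]
gripper_width: 0.185
grasp_force: 58.7
3665 3424 plane [-0.0046 -0.0108  0.1127] encl ((0.4539463222026825, -0.04071912541985512), 0.02989002875983715) tcp [ 0.4536 -0.04    0.1139]
```

```bash
python3 -m crank '[[[0,0,0.003,0,0,0,0.9],[0,0,0.002,0,0,0,0.9],[0,0,0.002,0,0,0,0.9],[0,0,0.0015,0,0,0,0.9],[0,0,0,0,0,0,0.9],[0,0,0,0,0,0,0.9]]]'
python3 lid.py
```

```text
t: 26.62
tool_pos: [0.4532, -0.04, 0.1052]
orientation: [-0.001, 1.0, -0.0, -0.001]
ft_force: [-0.6, 1.0, 4.4]
gripper_width: 0.181
grasp_force: 59.2
3701 3428 plane [-0.0076 -0.0044  0.1042] encl ((0.453561395406723, -0.04052935540676117), 0.029976099729537964) tcp [ 0.4532 -0.04    0.1052]
```

Lid disc top is at 104 mm, the seated height, with light contact. Releasing and retreating.

```bash
python3 -m crank '[[[0,0,0,0,0,0,0.8],[0,0,0,0,0,0,0.6],[0,0,0,0,0,0,0.4],[0,0,0,0,0,0,0.2],[0,0,0,0,0,0,0],[0,0,0,0,0,0,0],[0,0,-0.015,0,0,0,0],[0,0,-0.03,0,0,0,0],[0,0,-0.035,0,0,0,0],[0,0,-0.03,0,0,0,0],[0,0,0,0,0,0,0],[0,0,0,0,0,0,0]]]' 40
python3 look.py '[("lid",.4535,-.0403,.104)]' wrist
python3 - <<'E'
from h import *; from workcell import optics
a=optics.capture("scene")["color"][150:290,180:440]; cv2.imwrite("pics/end.png",cv2.resize(a,None,fx=3,fy=3,interpolation=cv2.INTER_CUBIC))
E
```

```text
t: 27.67
tool_pos: [0.4544, -0.04, 0.2161]
orientation: [-0.001, 1.0, 0.0, 0.0]
ft_force: [-0.8, 0.2, -0.1]
gripper_width: 1.0
grasp_force: 0.0
lid 3140 encl 0.4531 -0.0409 0.0303 fit [ 0.453  -0.0406] z [0.103  0.1042 0.1054]
tcp [ 0.4534 -0.0397  0.215 ]
```

View pics/end.png

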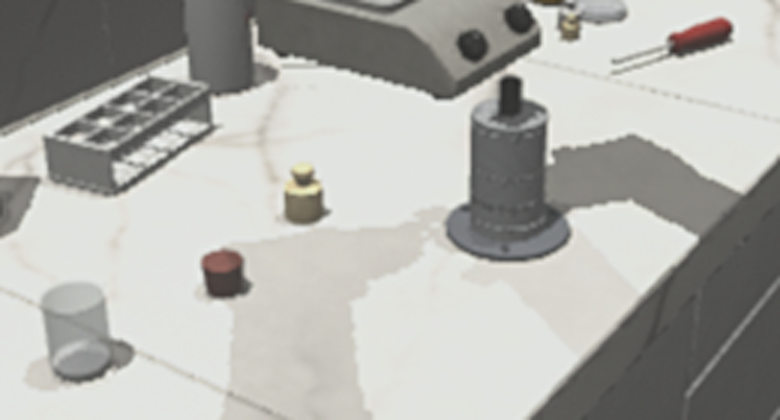

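The stack stands straight and closed at (509,170). The beaker, weight and stopper have not moved.

```bash
python3 -c "
from workcell import order; print(order.close_job())"
```

```text
the job is handed in; nothing more can be done
None
```

The pan, fine sieve, coarse sieve and lid are stacked on the shaker base and the job is handed in; by camera each piece sits at its seated height and within about 1 mm of centre, the beaker, weight and stopper are where they were, and no verdict came back.

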